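Lay the tools in the fitted tray and swing the keeper bar across

ROBOT

A 6-joint arm with a two-finger parallel gripper is mounted at the origin on a cart in front of the work surface, level with it; the furniture and walls round the work are solid. World frame = base frame: x ahead of the robot, y to its left, z up, the work surface at z = 0. Lengths are in mm, angles in rad, forces in N, time in s.
With the tool pointing down it reaches from about 300 to 825 mm from the base axis. Payload 5.4 kg.
Tool frame: the origin (TCP) lies midway between the tips of the shut fingers; the grasp point (between the pads) lies 19 mm behind it (r.tcp_to_grasp is the distance from the TCP to the grasp point, in mm); z points along the fingers, y is the line along which they close (so a half turn about z gives the same grasp; the last joint's range is limited). The gripper opens to 92 mm and grips with 3 to 60 N. Pads are 20 mm wide; open, the fingers measure 128 mm over their backs; the gripper's body (75 mm by 189 mm) begins 69 mm behind the grasp point.
Start: joints at [1.015, 0.158, 1.597, -0, 1.386, -0.21], TCP at [194.905, 540.942, 214.601] pointing down, gripper open.
Joint ranges: [-2.91, 2.91], [-0.94, 2.29], [0.18, 2.7], [-1.29, 4.43], [0.17, 2.64], [-3, 3]. Speed limits (rad/s): [2.57, 2.57, 3.14, 3.14, 3.14, 3.14].

INTERFACE

Orientations are given as a unit quaternion [w, x, y, z].
In Python, from cell import r, viewer, workorder gives the robot as it stands (r), with the cameras (viewer) and the job (workorder).
- The arm moves only by the shell command python3 inch.py 'ROWS' [FORCE]. ROWS is a JSON list of rows, 1 to 5 of them, each of 5 numbers: the opening from 0.0 (shut) to 1.0 (fully open), then dx, dy, dz in mm, then a turn about the tool's z in rad; each row is the pose to reach, as a shift and turn from the pose commanded when the command began, along the tool's axes at that moment; what a row does not reach only later rows make up. A row lasts 1/12 s, in which the tool goes at most 41.7 mm and 0.125 rad, less where a joint would pass 70% of its speed; a pose out of reach is approached as far as the arm can. The fingers move at their own pace and stop on an object; FORCE is the grip in N (left out, the last holds). Time passes only in rows, so rows that do not move let the fingers close. It prints the time, the measured TCP pose, the force, the opening and the grip force at its end.
- r.get_state(): the state, without advancing time (a new reading comes with each control period).
- viewer.camera(name): name is "side" or "top"; returns (picture, depth): 384x512x3 uint8, red, green, blue; 384x512 float32, mm along the optical axis (not along the pixel's ray), 0 where there is no reading.
- viewer.camera_model(name): a dict with "fx", "fy", "cx", "cy" (pixels), "world_to_cam" (4x4, takes a point from world to camera coordinates). Camera axes: x right, y up, looking along -z (the intrinsics and any distortion apply to the point x, -y, -z); pixel columns grow to the right and rows downward; lengths in mm; the calibration is good to about 2 mm. A picture is of the moment at which its call begins. camera_model takes no time and is no camera call.
- workorder.close_job(): hands the job in; it is judged then, once.
The state is a dict: "t": time; "joint_positions": joint angles; "qd": joint speeds; "joint_efforts": joint torques, N m; "position": TCP position; "tcp_rot": TCP orientation; "ft_force": force on the tool from outside, world axes, zero at the start; "wrist_torque": the same for the moment, N m; "opening": opening from 0.0 (shut) to 1.0 (fully open); "finger_force": force on a finger pad.
Only numpy, scipy, OpenCV 4.12 (cv2) and the standard library are available. Lean on these libraries where they do the work, as an engineer would, in place of code of your own. Each camera call takes 0.05 s, during which the arm holds its last target. There are 200 camera calls.

TASK

Get the tool tray ready to be carried: somebody has put the short screwdriver in the pocket of the long one, so move it to its own pocket, and lay the long screwdriver and the pliers from the desk in theirs, each tool flat and all the way down in the pocket shaped for it. Then swing the tray's keeper bar across the tools, fully against its stop. Leave the other things on the desk where they are.

Things in the scene. Friction and masses are not known exactly. Their poses are not given: they have to be found in the camera images.
- tool_tray: Fitted tool tray, fixed on the desk: aluminium frame 244 (x) by 236 (y) by 31 mm high round a grey insert (top at 29 mm) with three tool-shaped pockets, all along x. Origin: centre of the underside; +x away from the robot, +y left (yaw within 0.2 rad). Left pocket y = +56 mm, middle y = 0, right y = -56 mm; each leaves 2 to 3 mm round its tool
- long_seat_grip (a point): Left pocket: where the long screwdriver's grip point lies when seated (17.5 mm above the desk; axes as the tray's). The handle, towards the robot, lies in a well 29 mm wide and 96 mm long with its floor 5 mm above the desk; the shaft in a groove 14 mm wide, floor at 13.5 mm
- long_seat_tip (a point): Left pocket: where the long screwdriver's tip lies when it is seated (17.5 mm above the desk)
- short_seat_grip (a point): Right pocket, like the left one but 45 mm shorter: where the short screwdriver's grip point lies when seated, handle towards the robot (17.5 mm above the desk; axes as the tray's)
- short_seat_tip (a point): Right pocket: where the short screwdriver's tip lies when it is seated (17.5 mm above the desk)
- pliers_seat_grip (a point): Middle pocket: where the pliers' pivot lies when seated, jaws towards the robot, handles away (21.5 mm above the desk; axes as the tray's). 31 mm wide for the jaws, 73 mm for the handles, floor at 15 mm, with a tongue 16 mm wide standing up between the handles
- pliers_seat_tip (a point): Middle pocket: where the end of the pliers' jaws lies when they are seated (21.5 mm above the desk)
- trough (a point): Middle of the finger trough of the tray (tray x = -52 mm), at its floor 5 mm above the desk; axes as the tray's. 38 mm wide in x and 202 mm long in y, it crosses all pockets, so that fingers can go down on both sides of a tool there: the grip points of all seated tools lie in this line, 56 mm apart
- short_driver: Short screwdriver, 176 mm long, lying on its side: moulded handle 90 mm long, 24 mm thick, and bare steel shaft 6 mm thick. Origin half way along, on the underside as it lies at the start; +y from the shaft tip to the handle end, +z up; its axis is 12.5 mm above the origin. About 90 g. At the start it lies wrongly in the left pocket, handle in the handle well, underside 5 mm above the desk
- short_driver_grip (a point): Grip point (balance point) on the axis of the short screwdriver, in its handle, 38 mm from the body's origin towards the handle end; axes as the body's
- short_driver_tip (a point): Tip of the short screwdriver's shaft, on its axis, 88 mm from the origin (126 mm from the grip point)
- long_driver: Long screwdriver, 221 mm long, lying on its side: moulded handle 90 mm long, 24 mm thick, and bare steel shaft 6 mm thick. Origin half way along, on the underside as it lies at the start; +y from the shaft tip to the handle end, +z up; its axis is 12.5 mm above the origin. About 90 g. At the start it lies on the desk left or right of the tray, handle roughly towards the robot
- long_driver_grip (a point): Grip point (balance point) on the axis of the long screwdriver, in its handle, 55 mm from the body's origin towards the handle end; axes as the body's
- long_driver_tip (a point): Tip of the long screwdriver's shaft, on its axis, 110 mm from the origin (165 mm from the grip point)
- pliers: Combination pliers, 168 mm long, 66 mm wide over the handles, 13 mm thick, lying flat on the desk on the other side of the tray, jaws roughly towards the robot. Origin half way along, on the underside; +y from the jaws to the handles, +z up. About 200 g, balanced 7 mm from the origin towards the handles
- pliers_grip (a point): Grip point of the pliers: the pivot, 31 mm from the origin towards the jaws, 6.5 mm above the underside, where the head is 22 mm wide with nearly parallel sides (a firm grip holds the pliers level); axes as the body's
- pliers_tip (a point): End of the pliers' jaws, 84 mm from the origin (53 mm from the pivot), 6.5 mm above the underside
- keeper_bar (a joint): Flat steel keeper bar, 16 mm wide, 36 to 40 mm above the desk, turning level about a pivot on the tray's left side. 0: along the left side, pointing to the robot; starts swung outward at -0.3 to -0.1; turns counter-clockwise from above, 5 mm over seated tools, to its stop at 1.571: across the tools, tip under the catch. Stays where left; 1 N moves it
- bar_knob (a point): Middle of the upright round black knob on the keeper bar (20 mm across, 25 mm high, its middle 53 and its top 65 mm above the desk), 165 mm from the pivot
- bar_pivot (a point): Axis of the keeper bar's pivot, at the height of the knob's middle; axes as the tray's
- tape_measure: Bystander: tape measure 66x78x40 mm, in front of the tray to the left; loose
- padlock: Bystander: padlock lying flat, 57x38x18 mm, in front of the tray; loose
- keys: Bystander: bunch of keys lying flat, 101x122x8 mm, in front of the tray to the right; loose

How it is judged (in metres and radians):
On the way, in this order (a step that is already met when the one before it is completed fails the run):
1. all three tools lie flat in their own pockets (distance between short_driver_grip and short_seat_grip below 0.008 m and distance between short_driver_tip and short_seat_tip below 0.01 m and distance between long_driver_grip and long_seat_grip below 0.008 m and distance between long_driver_tip and long_seat_tip below 0.01 m and distance between pliers_grip and pliers_seat_grip below 0.008 m and distance between pliers_tip and pliers_seat_tip below 0.01 m), for 0.2 s.
2. the keeper bar is swung across them (value of joint keeper_bar above 1.5 rad), for 0.2 s.
At the end, for the whole second after the job is handed in: Each tool lies at rest in its own pocket (grip point within 8 mm and tip within 10 mm of their seats, height included), and the keeper bar stands across them at 1.50 rad or more (stop at 1.571) (all of step 1 and linear speed of each of short_driver, long_driver, pliers below 0.02 m/s and value of joint keeper_bar above 1.5 rad); the robot touches nothing.
It fails at once if the tape measure is pushed away (more than 30 mm) (distance of tape_measure from where it was at the start of the episode above 0.03 m).
It fails at once if the padlock is pushed away (more than 30 mm) (distance of padlock from where it was at the start of the episode above 0.03 m).
It fails at once if the keys is pushed away (more than 30 mm) (distance of keys from where it was at the start of the episode above 0.03 m).
It also fails if it takes over 72 s, if anything falls off the work surface, if the arm or the gripper's body presses on something with over 40 N, if the wrist force passes 120 N, or if a joint passes its speed limit or range.

## Working session

There is one attempt and no reset: what is moved stays moved. The work goes in short steps, Python scripts to look and compute and a shell command to move; the robot and the scene stay as the last step left them, time stands still between calls to the robot, and variables do not carry over. Pictures are saved under pics/ and viewed, at most 10 in all, crops included, and the job is handed in when it is done.

```bash
ls; mkdir -p pics; python3 - <<'E'
from cell import r, viewer, workorder
import cv2,numpy as np
s=r.get_state();print(s['t'],s['position'],s['tcp_rot'],s['opening'])
for n in('top','side'):
    p,d=viewer.camera(n);np.savez('pics/'+n+'0.npz',p=p,d=d)
    cv2.imwrite(f'pics/{n}0.png',cv2.resize(p[:,:,::-1],(800,600),interpolation=cv2.INTER_CUBIC))
    m=viewer.camera_model(n);print(m)
E
```

```text
cell.py
inch.py
pics
0.0 [194.58832404 540.41736193 213.61942313] [-3.47642152e-04  1.72056889e-01  9.85086578e-01 -8.60808045e-04] 1.0021808692045933
{'fx': 404.621177612781, 'fy': 404.621177612781, 'cx': 261.1056349927601, 'cy': 181.77408180828934, 'world_to_cam': array([[ 1.06895947e-02, -9.99913110e-01,  7.71398335e-03,
        -1.13148287e+01],
       [ 9.92188877e-01,  1.15652356e-02,  1.24207401e-01,
        -5.39696261e+02],
       [-1.24285823e-01,  6.32600171e-03,  9.92226293e-01,
        -1.28636619e+03],
       [ 0.00000000e+00,  0.00000000e+00,  0.00000000e+00,
         1.00000000e+00]])}
{'fx': 428.53700788339995, 'fy': 428.53700788339995, 'cx': 258.73490871204723, 'cy': 195.62095049575132, 'world_to_cam': array([[ 8.91301995e-01, -4.52714762e-01, -2.51017351e-02,
        -4.75711240e+02],
       [ 2.53442732e-01,  4.51541551e-01,  8.55498106e-01,
        -2.04103534e+02],
       [-3.75962145e-01, -7.68869021e-01,  5.17197152e-01,
        -9.17117896e+02],
       [ 0.00000000e+00,  0.00000000e+00,  0.00000000e+00,
         1.00000000e+00]])}
```

View pics/top0.png

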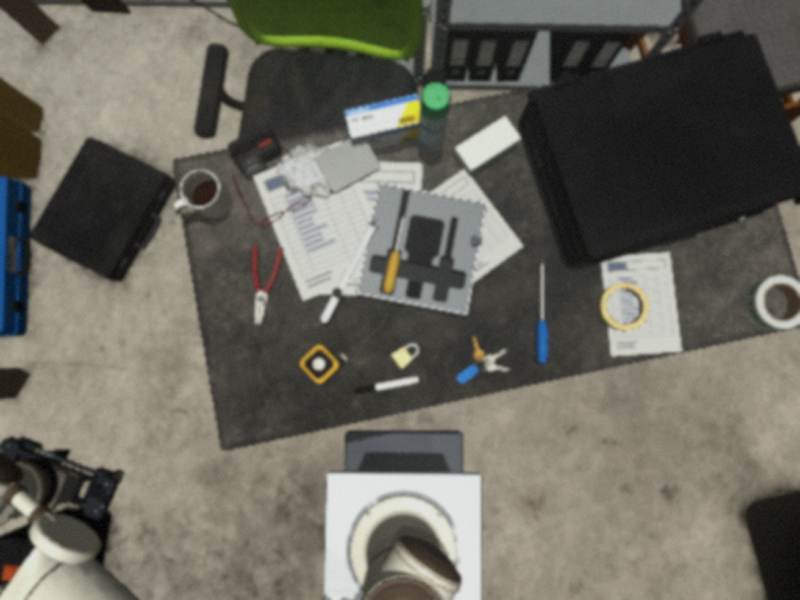

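View pics/side0.png

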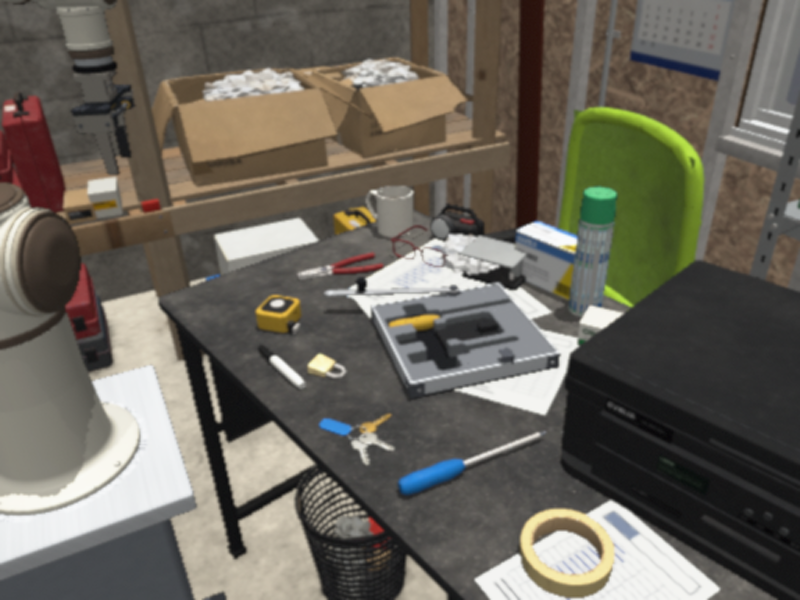

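The top view shows the pliers at (265,285), long driver at (542,315), tray centred near (425,250), with short driver at (397,250), and knob at (336,295) (800x600 pixels). The side view agrees. Next, enlarged crops.

```bash
cat > h.py <<'E'
import numpy as np,cv2
from cell import r, viewer, workorder
M={n:viewer.camera_model(n) for n in('top','side')}
def proj(n,P):
    m=M[n];P=np.atleast_2d(np.asarray(P,float));c=P@m['world_to_cam'][:3,:3].T+m['world_to_cam'][:3,3]
    return np.c_[m['cx']+m['fx']*c[:,0]/-c[:,2],m['cy']-m['fy']*c[:,1]/-c[:,2]]
def ray(n,u,v):
    m=M[n];R=m['world_to_cam'][:3,:3];t=m['world_to_cam'][:3,3]
    d=R.T@np.array([(u-m['cx'])/m['fx'],-(v-m['cy'])/m['fy'],-1.]);return -R.T@t,d
def atz(n,u,v,z):
    o,d=ray(n,u,v);return o+d*(z-o[2])/d[2]
def tri(a,b):  # pixel in top, pixel in side
    o1,d1=ray('top',*a);o2,d2=ray('side',*b)
    k=np.linalg.lstsq(np.c_[d1,-d2],o2-o1,rcond=None)[0]
    p,q=o1+k[0]*d1,o2+k[1]*d2;return (p+q)/2,np.linalg.norm(p-q)
def crop(n,p,x0,y0,x1,y1,s,fn,step=10):
    im=cv2.resize(p[y0:y1,x0:x1,::-1],None,fx=s,fy=s,interpolation=cv2.INTER_CUBIC)
    for x in range((x0//step+1)*step,x1,step):
        cv2.line(im,(int((x-x0+.5)*s),0),(int((x-x0+.5)*s),6),(0,255,255),1);cv2.putText(im,str(x),(int((x-x0+.5)*s)-10,18),0,.35,(0,255,255),1)
    for y in range((y0//step+1)*step,y1,step):
        cv2.line(im,(0,int((y-y0+.5)*s)),(6,int((y-y0+.5)*s)),(0,255,255),1);cv2.putText(im,str(y),(8,int((y-y0+.5)*s)+4),0,.35,(0,255,255),1)
    cv2.imwrite(fn,im)
E
python3 - <<'E'
from h import *
for n,b in(('top',(205,108,325,208)),('side',(200,170,370,256))):
    z=np.load(f'pics/{n}0.npz');s=800/ (b[2]-b[0]);s=min(s,6)
    crop(n,z['p'],*b,s,f'pics/{n}c.png')
    # colour blobs
    h=cv2.cvtColor(z['p'],cv2.COLOR_RGB2HSV)
    for c,lo,hi in(('blue',(100,120,60),(120,255,255)),('yel',(12,140,90),(28,255,255)),('red',(170,120,60),(180,255,255)),('red0',(0,150,60),(6,255,255))):
        k,l,st,ce=cv2.connectedComponentsWithStats(cv2.inRange(h,lo,hi))
        for i in range(1,k):
            if st[i,4]>25: 
                q=np.argwhere(l==i)[:,::-1]; rr=cv2.minAreaRect(q.astype(np.float32)); print(n,c,st[i],ce[i].round(1),[np.round(x,1) for x in rr], np.median(z['d'][l==i]).round())
E
```

```text
top blue [236  61  30   8  73] [250.7  64.7] [array([250.6,  64.8]), array([ 2.5, 29.8]), np.float64(77.0)] 1303.0
top blue [  0 113  13 102 562] [  2.8 164. ] [array([  6. , 163.5]), array([101.,  12.]), np.float64(90.0)] 1955.0
top blue [ 11 116   4  13  46] [ 12.4 122.2] [array([ 12.5, 122. ]), array([12.,  3.]), np.float64(90.0)] 2029.0
top blue [ 10 136   5  16  58] [ 11.9 143.4] [array([ 11.8, 143.5]), array([ 3.8, 15.1]), np.float64(6.3)] 2016.0
top blue [ 11 154   3  19  54] [ 12.  163.2] [array([ 12., 163.]), array([18.,  2.]), np.float64(90.0)] 2009.0
top blue [  9 177   4  16  61] [ 10.5 184.4] [array([ 10.5, 184.5]), array([15.,  3.]), np.float64(90.0)] 1992.0
top blue [343 205   8  28 206] [346.5 218.6] [array([346.5, 218.5]), array([27.,  7.]), np.float64(90.0)] 1321.0
top blue [292 233  14  13 108] [298.5 239.1] [array([298.7, 239. ]), array([ 7.5, 15. ]), np.float64(56.3)] 1329.0
top yel [256  71  13   8  60] [262.6  75.2] [array([262. ,  74.7]), array([ 5.9, 12.9]), np.float64(81.9)] 1298.0
top yel [246 162   9  25 144] [250.  173.9] [array([250.1, 174. ]), array([ 6
[... 1513 characters left out ...]
)] 948.0
side red [   0   76   40   59 1472] [ 20.4 103.7] [array([ 19.5, 105. ]), array([58., 39.]), np.float64(90.0)] 1878.0
side red [ 55 177   6  20  44] [ 57.9 186.1] [array([ 57.9, 186.5]), array([19.4,  2.9]), np.float64(76.0)] 2317.0
side red [ 43 192  20  25 199] [ 53.2 203. ] [array([ 53.6, 203.6]), array([22.8, 16.1]), np.float64(69.0)] 2187.0
side red0 [ 91 128  11   8  71] [ 96.  131.1] [array([ 96. , 131.5]), array([ 7., 10.]), np.float64(90.0)] 1982.0
side red0 [ 57 190   4  14  27] [ 58.7 197. ] [array([ 58.5, 196.5]), array([13.,  3.]), np.float64(90.0)] 2207.0
side red0 [237 331   9  11  56] [240.2 336.9] [array([239.3, 336.8]), array([11.3,  6.4]), np.float64(45.0)] 1515.0
```

View pics/topc.png

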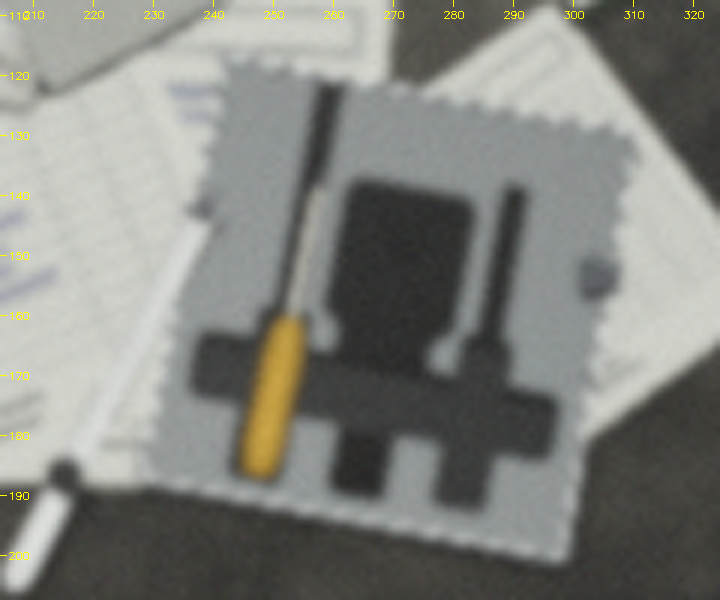

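View pics/sidec.png

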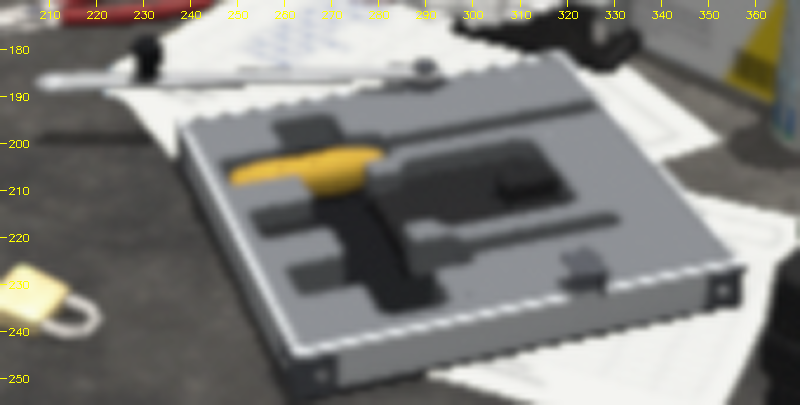

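The top crop shows the tray corners at (242.5,117.5), (310,130), (299,201) and (229,187.5), and the knob at (215,187). In the side crop the corners are at (237,195.5), (264,244), (358,226) and (318,180.5). I'll make one composite crop of the pliers and long driver and fit the tray.

```bash
cat > tray.py <<'E'
from h import *
from scipy.optimize import least_squares
obs=[('top',242.5,117.5,122,118,31),('top',309.8,130,122,-118,31),('top',299,201,-122,-118,31),('top',229,187.5,-122,118,31),
('side',237,195.5,-122,118,31),('side',264,244.3,-122,-118,31),('side',358,226,122,-118,31),('side',318,180.5,122,118,31),
('top',237,163,-33,101,29),('top',236,173.3,-71,101,29),('top',297.3,174,-33,-101,29),('top',295.3,183.7,-71,-101,29)]
def res(q,cams=('top','side')):
    e=[]
    for n,u,v,x,y,z in obs:
        if n in cams:
            c,s=np.cos(q[2]),np.sin(q[2]);e+=list(proj(n,[q[0]+c*x-s*y,q[1]+s*x+c*y,z+q[3]])[0]-[u,v])
    if cams!=('top','side'): e.append(q[3])
    return e
E
python3 - <<'E'
from tray import *
for c in(('top',),('side',),('top','side')):
    f=least_squares(res,[500,0,-.1,0],args=(c,),loss='soft_l1');print(c,f.x.round(3),np.abs(res(f.x,c)).round(1))
bs=[('top',(155,150,190,212),6),('top',(335,162,365,236),5),('side',(188,158,245,182),6),('side',(250,274,352,322),6)]
T=[];pos=[(0,0),(215,0),(400,20),(180,300)]
can=np.zeros((600,800,3),np.uint8)
for i,(n,b,s) in enumerate(bs):
    z=np.load(f'pics/{n}0.npz');crop(n,z['p'],*b,s,'pics/t.png');im=cv2.imread('pics/t.png')
    x,y=[(0,0),(215,0),(400,20),(185,300)][i]
    if i==3: x,y=(185,300)
    if i==1: im=im[:,:]; x=0+640;y=210;im=cv2.resize(im,None,fx=1,fy=1)
    if i==3: x,y=0,390;im=im[:210]
    h,w=im.shape[:2];h=min(h,600-y);w=min(w,800-x);can[y:y+h,x:x+w]=im[:h,:w]
cv2.imwrite('pics/comp.png',can)
E
```

```text
('top',) [ 6.1835e+02 -3.2457e+01  6.1120e+00 -1.5600e-01] [1.2 1.  1.2 0.8 0.4 0.2 1.7 0.5 0.6 0.4 0.6 0.5 0.7 0.3 0.8 1.3 0.2]
('side',) [ 6.20688e+02 -3.22050e+01 -1.64000e-01 -1.70000e-01] [0.3 0.2 0.7 1.  0.6 1.2 0.4 0.1 0.2]
('top', 'side') [ 6.19486e+02 -3.23240e+01 -1.68000e-01 -1.17700e+00] [1.3 1.1 1.1 1.2 0.3 0.2 1.6 0.4 0.5 0.1 1.4 1.4 0.1 0.6 0.3 0.4 0.6 0.6
 0.5 0.3 0.7 0.7 0.8 0.9]
```

View pics/comp.png

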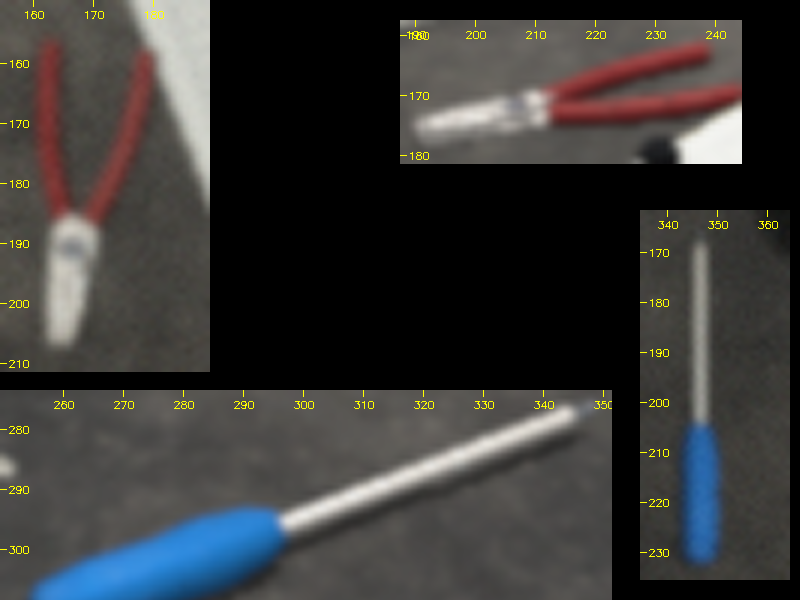

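Composite: pliers in top have jaw tip (164.3,207), pivot (166,190.5) and handle ends (162.8,156)/(178.5,158). In side the jaw tip is (190.5,175) and the pivot (206.5,171.5). The long driver in top has its handle from (346.5,232.5) to (346.5,204) and its tip near 167. In side the junction is (296.5,294.5) and the tip (348,276).

```bash
cat > loc.py <<'E'
from h import *
T=np.array([619.5,-32.3]);yaw=-0.168;R=np.array([[np.cos(yaw),-np.sin(yaw)],[np.sin(yaw),np.cos(yaw)]])
def tw(x,y): return T+R@[x,y]
E
python3 - <<'E'
from loc import *
p=lambda *a:print(*[np.round(x,3 if k else 1) if False else np.round(x,1) for k,x in enumerate(a)])
print('pliers');p(tri((164.3,207),(190.5,175))[0],tri((166,190.5),(206.5,171.5))[0])
p(atz('top',164.3,207,8),atz('top',166,190.5,10),atz('top',170.6,157,8)); p(atz('side',190.5,175,8),atz('side',206.5,171.5,10))
print('long');p(tri((346.5,204),(296.5,294.5))[0],tri((346.5,218.6),(274.9,304.5))[0],tri((346.5,167),(348,276))[0])
p(atz('top',346.5,232.7,10),atz('top',346.5,204,12.5),atz('top',346.5,167,12.5));p(atz('side',296.5,294.5,12.5),atz('side',274.9,304.5,13),atz('side',348,276,12.5))
print('short');p(tri((250.1,174),(265,206))[0],atz('top',250.1,174,18),atz('top',253,160.5,17.5),atz('top',248,187,17.5),'' if 0 else atz('side',265,206,18))
print('knob');p(tri((215.2,186.5),(231,180))[0],atz('top',215.2,186.5,60))
for n,x,y in(('Lgrip',-52,56),('Pgrip',-52,0),('Sgrip',-52,-56),('pivotguess',40,118)):p(tw(x,y))
# tall obstacles from top depth: heights map of box near the long driver
z=np.load('pics/top0.npz')['d']
for v in range(120,240,15):
    row=[]
    for u in range(330,420,8):
        o,d=ray('top',u,v);row.append(int((o+d*z[v,u])[2]))
    print(v,row)
p(atz('top',370,165,10),atz('top',342,82,10))
for c,(u,v) in dict(tape=(204,233),pad=(260,227),key1=(298,239),key2=(312,230)).items(): print(c,atz('top',u,v,20).round())
E
```

```text
pliers
[455.7 311.2  13.6] [508.7 308.2  13.4]
[455.5 312.6   8. ] [510.  308.7  10. ] [623.  298.3   8. ]
[459.  321.2   8. ] [509.8 314.6  10. ]
long
[ 472.6 -287.4   16.7] [ 424.  -287.2   12.3] [ 597.  -290.4   14.8]
[ 377.9 -286.9   10. ] [ 471.9 -287.8   12.5] [ 595.4 -289.8   12.5]
[ 476.  -284.    12.5] [ 423.8 -287.9   13. ] [ 601.1 -288.9   12.5]
short
[567.7  30.9  21.6] [567.3  31.3  18. ] [612.8  22.3  17.5] [524.   37.6  17.5] [571.2  35.6  18. ]
knob
[520.  140.9  60.8] [519.6 141.1  60. ]
[577.6  31.6]
[568.2 -23.6]
[558.9 -78.8]
[678.7  77.4]
120 [1, 1, 25, 107, 179, 181, 183, 179, 182, 182, 184, 180]
135 [-1, 1, -4, 57, 127, 185, 180, 183, 182, 182, 182, 181]
150 [2, 0, -2, -8, 88, 161, 184, 185, 183, 181, 181, 184]
165 [1, 3, -1, 0, 27, 113, 165, 97, -2, -4, 2, -1]
180 [-8, -3, 17, 4, -2, 0, 2, -3, 3, 5, -1, 2]
195 [5, 0, 11, 0, 0, -1, 0, 28, 2, 0, 13, 0]
210 [-1, 2, 22, 1, -3, 0, -1, 0, 12, 26, 0, 0]
225 [-2, -3, 19, 5, -5, -1, -2, -1, 1, 1, 1, 0]
[ 603.6 -369.2   10. ] [ 891.1 -279.4   10. ]
tape [372. 178.  20.]
pad [393.  -3.  20.]
key1 [ 356. -127.   20.]
key2 [ 385. -173.   20.]
```

```bash
cat > plan.py <<'E'
from loc import *
# legs from the present pose: each x,y,z,angle of finger line (rad, None = keep); prints dx dy dz turn in tool axes at leg start
def plan(*legs):
    s=r.get_state();w,x,y,z=s['tcp_rot'];P=np.array(s['position'])
    a=np.arctan2(y*y-x*x,2*x*y)   # direction of tool y
    print('at',P.round(1),'ang',round(a,3),'t',round(s['t'],1),'op',round(s['opening'],3),'f',np.round(s['finger_force'],1))
    for L in legs:
        b=a if L[3] is None else L[3]
        b=a+(b-a+np.pi/2)%np.pi-np.pi/2
        D=np.array(L[:3])-P; ty=np.array([np.cos(a),np.sin(a)]); tx=np.array([np.sin(a)*-1,np.cos(a)])
        print(np.round([D[:2]@tx,D[:2]@ty,-D[2]],1),'turn',round(-(b-a),3),'rows',round(max(np.linalg.norm(D)/41.7,abs(b-a)/.125),1))
        P,a=np.array(L[:3],float),b
A=np.pi/2+yaw
E
python3 -c "
from plan import *
plan((575,30.5,120,A),(575,30.5,8,A))"
```

```text
at [194.6 540.5 213.7] ang 1.225 t 0.1 op 1.001 f 0.0
[-530.7 -350.8   93.7] turn -0.178 rows 15.4
[  0.   0. 112.] turn -0.0 rows 2.7
```

```bash

python3 inch.py '[[0.45,-30,-20,0,-0.1],[0.45,-170,-112,0,-0.178],[0.45,-170,-112,0,-0.178],[0.45,-170,-112,0,-0.178],[0.45,-170,-112,0,-0.178]]' 40
python3 -c "
from plan import *
plan((575,30.5,120,A),(575,30.5,8,A))"
```

```text
t: 0.52
position: [316.7, 376.9, 214.2]
tcp_rot: [-0.0, 0.083, 0.997, -0.0]
ft_force: [0.4, 0.3, 0.1]
opening: 0.66
finger_force: 0.0
at [316.7 376.9 214.2] ang 1.404 t 0.5 op 0.66 f 0.0
[-312.2 -298.7   94.2] turn 0.001 rows 10.6
[  0.   0. 112.] turn -0.0 rows 2.7
```

```bash

python3 inch.py '[[0.45,-150,-140,0,0],[0.45,-150,-140,0,0],[0.45,-150,-140,0,0],[0.45,-150,-140,0,0],[0.45,-150,-140,0,0]]'
python3 inch.py '[[0.45,-150,-140,90,0],[0.45,-150,-140,90,0],[0.45,-150,-140,90,0],[0.45,-150,-140,90,0],[0.45,-150,-140,90,0]]'
python3 inch.py '[[0.45,0,0,0,0],[0.45,0,0,0,0],[0.45,0,0,0,0]]' >/dev/null
python3 -c "
from plan import *
plan((575,30.5,80,A),(575,30.5,8,A))"
```

```text
t: 0.93
position: [441.7, 213.4, 214.4]
tcp_rot: [-0.0, 0.084, 0.996, -0.0]
ft_force: [0.3, 0.1, -0.4]
opening: 0.45
finger_force: 0.0
t: 1.35
position: [557.2, 62.2, 129.7]
tcp_rot: [-0.0, 0.084, 0.996, 0.0]
ft_force: [0.2, 0.4, -0.1]
opening: 0.452
finger_force: 0.0
at [556.2  64.3 130.7] ang 1.403 t 1.6 op 0.446 f 0.0
[-24.2 -30.2  50.7] turn -0.0 rows 1.5
[ 0.  0. 72.] turn -0.0 rows 1.7
```

```bash

python3 inch.py '[[0.45,-24,-30,0,0],[0.45,-24,-30,60,0],[0.45,-24,-30,75,0],[0.45,-24,-30,75,0],[0.45,-24,-30,75,0]]'
python3 -c "
from plan import *
plan((575,30.5,8,A))
for n in('top','side'):
    p,d=viewer.camera(n)
    b=(215,140,295,200) if n=='top' else (220,150,320,225)
    crop(n,p,*b,8 if n=='side' else 8,'pics/%s_a.png'%n)
im=[cv2.imread('pics/%s_a.png'%n) for n in('top','side')]
im[0]=cv2.resize(im[0],(400,300));im[1]=cv2.resize(im[1],(400,300));cv2.imwrite('pics/a.png',cv2.resize(np.hstack(im),None,fx=1,fy=1))"
```

```text
t: 2.02
position: [573.5, 31.9, 55.4]
tcp_rot: [-0.002, 0.083, 0.997, 0.0]
ft_force: [-0.4, -0.0, -0.4]
opening: 0.453
finger_force: 0.0
at [573.5  31.9  55.4] ang 1.405 t 2.0 op 0.453 f 0.0
[-1.7 -1.1 47.4] turn 0.002 rows 1.1
```

View pics/a.png

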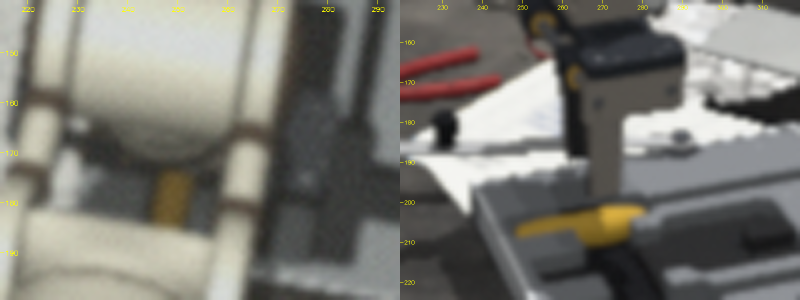

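The side view shows the open fingers over the driver handle near (270,200), consistent with a centred approach. I'll go down and grip.

```bash

python3 inch.py '[[0.45,-2,-1,25,0],[0.45,-2,-1,38,0],[0.45,-2,-1,46,0],[0.45,-2,-1,46,0],[0.45,-2,-1,46,0]]'
python3 inch.py '[[0.22,0,0,0,0],[0.22,0,0,0,0],[0.22,0,0,0,0],[0.22,0,0,0,0],[0.22,0,0,0,0]]' 40
```

```text
t: 2.53
position: [577.2, 29.2, 10.4]
tcp_rot: [0.0, 0.084, 0.996, 0.0]
ft_force: [1.2, -0.1, 0.1]
opening: 0.447
finger_force: 0.0
t: 2.95
position: [578.0, 29.5, 10.9]
tcp_rot: [0.001, 0.084, 0.996, 0.0]
ft_force: [0.9, 4.3, 3.0]
opening: 0.254
finger_force: 40.0
```

```bash

python3 inch.py '[[0.2,0,0,-15,0],[0.2,0,0,-50,0],[0.2,0,0,-50,0],[0.2,0,0,-50,0]]'
python3 inch.py '[[0.2,-4,-40,0,0],[0.2,-4,-80,0,0],[0.2,-4,-111,0,0],[0.2,-4,-111,0,0],[0.2,-4,-111,0,0]]'
python3 - <<'E'
from plan import *
plan((558.9,-78.8,12,A))
S=np.array(r.get_state()['position']);
for n,b in(('top',(255,150,305,210)),('side',(220,185,350,250))):
    p,d=viewer.camera(n);s=8 if n=='top' else 6
    crop(n,p,*b,s,'pics/%s_b.png'%n)
im=[cv2.imread('pics/%s_b.png'%n) for n in('top','side')]
c=np.zeros((600,800,3),np.uint8)
c[:390,:780]=im[1];t=cv2.resize(im[0],None,fx=.42,fy=.42);c[395:395+t.shape[0],:t.shape[1]]=t[:205]
cv2.imwrite('pics/b.png',c)
# tray check from pocket centre lines, top camera
for u,v in((257.3,130),(289.7,145),(272,150),(266.4,173.5),(250.2,173.5)): 
    w=atz('top',u,v,29)[:2];print((u,v),(R.T@(w-T)).round(1))
E
```

```text
t: 3.28
position: [578.8, 28.4, 61.9]
tcp_rot: [0.002, 0.084, 0.996, -0.001]
ft_force: [-0.0, -0.6, -1.4]
opening: 0.257
finger_force: 40.0
t: 3.7
position: [561.1, -82.2, 58.4]
tcp_rot: [-0.001, 0.085, 0.996, 0.0]
ft_force: [0.4, 0.8, -1.6]
opening: 0.252
finger_force: 40.0
at [561.1 -82.2  58.4] ang 1.4 t 3.7 op 0.252 f 40.0
[ 2.8  3.  46.4] turn -0.003 rows 1.1
(257.3, 130) [86.1 56.7]
(289.7, 145) [ 55.3 -58. ]
(272, 150) [28.1 -3.3]
(266.4, 173.5) [-52.5   1.1]
(250.2, 173.5) [-62.   53.5]
```

View pics/b.png

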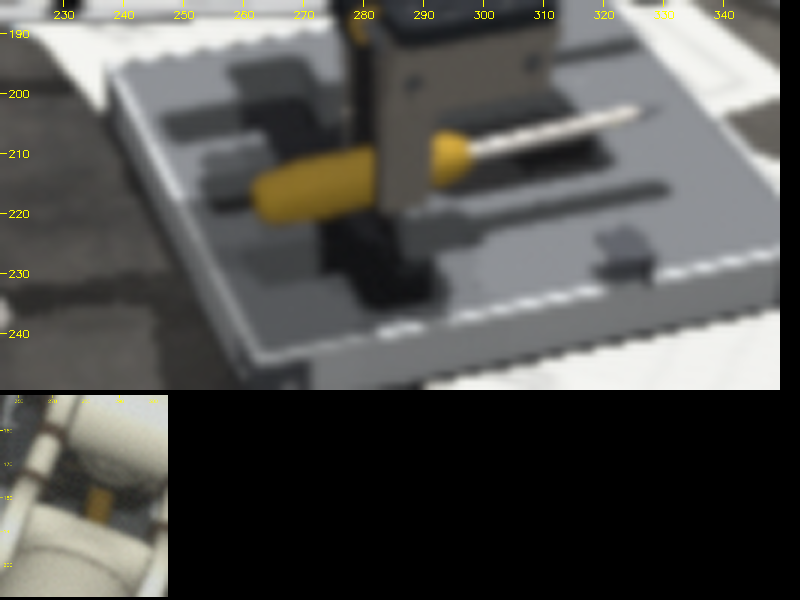

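The side view shows the driver held level, with its junction at (297,209), handle end (263,217) and tip about (329,202.5). The right groove runs from (330,215.5) to about (300,221). I'll compare them within the side camera.

```bash
python3 - <<'E'
from loc import *
f=lambda u,v,z:(R.T@(atz('side',u,v,z)[:2]-T)).round(1)
for z in(64,67): print('junction',f(297,209,z),'end',f(262,216.5,z),'tip',f(329,202.5,z))
print('groove end',f(331,215.5,29),'start',f(300,221,29))
print('well near corner left',f(266,236,29))
S=r.get_state()['position'];print('tcp tray',R.T@(S[:2]-T))
E
```

```text
junction [-10.9 -49.1] end [-101.7  -51.8] tip [ 75.3 -48. ]
junction [-12.6 -53.4] end [-103.   -56.1] tip [ 73.1 -52.3]
groove end [ 79.4 -55.9] start [ -3.5 -52.6]
well near corner left [-102.8  -84. ]
tcp tray [-49.03337996 -57.01010928]
```

```bash

python3 inch.py '[[0.2,0,0,20,0],[0.2,0,0,28,0],[0.2,0,0,32,0],[0.2,0,0,32,0]]'
python3 inch.py '[[0.2,0,0,5,0],[0.2,0,0,10,0],[0.2,0,0,13,0],[0.2,0,0,13,0]]'
```

```text
t: 4.13
position: [561.3, -79.7, 26.3]
tcp_rot: [-0.002, 0.083, 0.997, 0.0]
ft_force: [0.1, -0.2, -1.2]
opening: 0.253
finger_force: 40.0
t: 4.47
position: [562.1, -80.9, 14.3]
tcp_rot: [-0.001, 0.084, 0.996, 0.0]
ft_force: [-0.3, 0.2, -1.3]
opening: 0.257
finger_force: 40.0
```

```bash

python3 inch.py '[[0.2,0,0,2,0],[0.2,0,0,4,0],[0.2,0,0,4,0]]'
python3 inch.py '[[0.4,0,0,0,0],[0.4,0,0,0,0],[0.4,0,0,0,0],[0.4,0,0,-20,0],[0.4,0,0,-60,0]]'
python3 inch.py '[[0.4,0,0,-40,0],[0.7,0,0,-60,0],[0.7,0,0,-60,0]]'
python3 -c "
from plan import *
plan((434,-287.2,60,np.pi/2-.013),(434,-287.2,4,None))"
```

```text
t: 4.72
position: [563.2, -81.2, 11.7]
tcp_rot: [0.001, 0.084, 0.996, -0.0]
ft_force: [-1.2, 0.9, 5.3]
opening: 0.249
finger_force: 40.0
t: 5.13
position: [557.9, -79.6, 66.2]
tcp_rot: [-0.006, 0.084, 0.996, 0.001]
ft_force: [0.5, 0.0, -0.0]
opening: 0.398
finger_force: 0.0
t: 5.38
position: [566.2, -82.5, 137.1]
tcp_rot: [0.005, 0.084, 0.996, -0.002]
ft_force: [-0.4, -0.5, 1.6]
opening: 0.528
finger_force: 0.0
at [566.2 -82.5 137.1] ang 1.403 t 5.4 op 0.528 f 0.0
[  96.2 -223.9   77.1] turn -0.155 rows 6.1
[ 0.  0. 56.] turn -0.0 rows 1.3
```

```bash

python3 inch.py '[[0.55,20,-40,0,-0.08],[0.55,96,-224,0,-0.155],[0.55,96,-224,0,-0.155],[0.55,96,-224,0,-0.155],[0.55,96,-224,0,-0.155]]'
python3 inch.py '[[0.55,0,0,0,0],[0.55,0,0,0,0]]'
python3 -c "
from plan import *
plan((434,-287.2,60,np.pi/2-.013),(434,-287.2,4,None))"
```

```text
t: 5.8
position: [447.4, -256.6, 129.6]
tcp_rot: [-0.001, 0.006, 1.0, 0.001]
ft_force: [0.3, -0.4, 0.9]
opening: 0.551
finger_force: 0.0
t: 5.97
position: [447.8, -257.0, 129.8]
tcp_rot: [-0.001, 0.009, 1.0, 0.001]
ft_force: [0.2, 0.6, -0.3]
opening: 0.546
finger_force: 0.0
at [ 447.8 -257.   129.8] ang 1.554 t 6.0 op 0.546 f 0.0
[ 13.3 -30.4  69.8] turn -0.004 rows 1.9
[ 0.  0. 56.] turn -0.0 rows 1.3
```

```bash

python3 inch.py '[[0.55,13,-30,20,0],[0.55,13,-30,60,0],[0.55,13,-30,90,0],[0.55,13,-30,105,0],[0.55,13,-30,105,0]]'
python3 inch.py '[[0.55,0,0,0,0],[0.55,0,0,0,0]]' > /dev/null
python3 -c "
from plan import *
plan((434,-287.2,5,np.pi/2-.013))"
```

```text
t: 6.38
position: [433.6, -281.3, 21.0]
tcp_rot: [-0.003, 0.006, 1.0, 0.004]
ft_force: [-0.1, 0.9, -0.4]
opening: 0.549
finger_force: 0.0
at [ 437.1 -285.6   27. ] ang 1.559 t 6.5 op 0.551 f 0.0
[ 3.1 -1.6 22. ] turn 0.002 rows 0.5
```

```bash

python3 inch.py '[[0.55,2,-1,10,0],[0.55,2,-1,20,0],[0.55,2,-1,20,0],[0.55,2,-1,20,0]]'
python3 inch.py '[[0.2,0,0,0,0],[0.2,0,0,0,0],[0.2,0,0,0,0],[0.2,0,0,0,0],[0.2,0,0,0,0]]' 40
python3 -c "
from plan import *
plan((434,-287.2,5,np.pi/2-.013))"
```

```text
t: 6.88
position: [433.5, -286.2, 5.3]
tcp_rot: [-0.0, 0.006, 1.0, 0.001]
ft_force: [0.6, -0.6, -0.3]
opening: 0.553
finger_force: 0.0
t: 7.3
position: [434.1, -286.9, 6.2]
tcp_rot: [0.0, 0.006, 1.0, -0.0]
ft_force: [-0.8, 0.3, 1.5]
opening: 0.256
finger_force: 40.0
at [ 434.1 -286.9    6.2] ang 1.558 t 7.3 op 0.256 f 40.0
[ 0.1 -0.3  1.2] turn 0.0 rows 0.0
```

```bash

python3 inch.py '[[0.2,0,0,-30,0],[0.2,0,0,-70,0],[0.2,0,0,-70,0]]'
python3 inch.py '[[0.2,0,0,0,0]]' >/dev/null
python3 -c "
from plan import *
plan((*tw(-52,54),70,A))"
```

```text
t: 7.55
position: [437.5, -290.4, 82.9]
tcp_rot: [0.004, 0.006, 1.0, -0.004]
ft_force: [0.2, -1.4, 0.1]
opening: 0.256
finger_force: 40.0
at [ 435.5 -288.3   78.4] ang 1.558 t 7.6 op 0.251 f 40.0
[-137.7  319.7    8.4] turn 0.155 rows 8.4
```

```bash

python3 inch.py '[[0.2,-15,35,0,0],[0.2,-70,160,0,0],[0.2,-70,160,0,0],[0.2,-70,160,0,0],[0.2,-70,160,0,0]]'
python3 inch.py '[[0.2,-68,160,0,0.155],[0.2,-68,160,0,0.155],[0.2,-68,160,0,0.155],[0.2,-68,160,0,0.155],[0.2,-68,160,0,0.155]]'
python3 inch.py '[[0.2,0,0,0,0],[0.2,0,0,0,0],[0.2,0,0,0,0]]' >/dev/null
python3 -c "
from plan import *
plan((*tw(-52,54),70,A))
for n,b in(('side',(200,150,350,262)),):
    p,d=viewer.camera(n);crop(n,p,*b,5.3,'pics/%s_c.png'%n)"
```

```text
t: 8.05
position: [505.8, -122.3, 74.0]
tcp_rot: [-0.001, 0.005, 1.0, 0.002]
ft_force: [0.2, 1.0, -0.1]
opening: 0.256
finger_force: 40.0
t: 8.47
position: [576.1, 36.1, 74.3]
tcp_rot: [-0.001, 0.082, 0.997, 0.001]
ft_force: [-0.0, 0.4, -1.6]
opening: 0.254
finger_force: 40.0
at [575.   30.2  74.9] ang 1.402 t 8.7 op 0.251 f 40.0
[-2.4 -0.2  4.9] turn -0.001 rows 0.1
```

View pics/side_c.png

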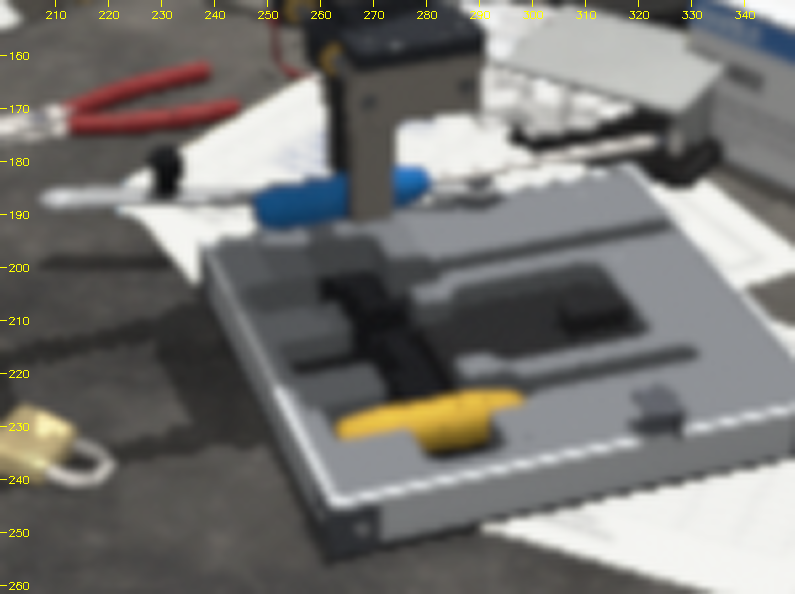

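The side view shows the yellow driver lying in the right pocket, with its handle from (262.5,230) to (298.5,223.5). The blue one is held level from (248,190.5) to (281,182). I'll check x positions.

```bash
python3 - <<'E'
from loc import *
f=lambda u,v,z:(R.T@(atz('side',u,v,z)[:2]-T)).round(1)
print('long end',f(248,190.5,82),'junc',f(281,182,82))
print('short end',f(262.5,230,18),'junc',f(298.5,223,18))
E
```

```text
long end [-107.1   47.8] junc [-12.8  60.9]
short end [-98.8 -43.5] junc [ -4.1 -44.9]
```

```bash

python3 inch.py '[[0.2,-1,0,25,0],[0.2,-1,0,40,0],[0.2,-1,0,48,0],[0.2,-1,0,48,0]]'
python3 inch.py '[[0.2,0,0,5,0],[0.2,0,0,10,0],[0.2,0,0,12,0],[0.2,0,0,12,0]]'
python3 inch.py '[[0.2,0,0,2,0],[0.2,0,0,2,0]]'
```

```text
t: 9.1
position: [574.9, 30.4, 25.8]
tcp_rot: [-0.002, 0.085, 0.996, 0.0]
ft_force: [-0.7, -0.8, -1.5]
opening: 0.253
finger_force: 40.0
t: 9.43
position: [576.9, 31.2, 15.9]
tcp_rot: [-0.0, 0.084, 0.996, -0.0]
ft_force: [0.4, -0.3, -0.7]
opening: 0.253
finger_force: 40.0
t: 9.6
position: [577.1, 31.3, 14.0]
tcp_rot: [0.0, 0.084, 0.996, -0.0]
ft_force: [0.2, -0.1, -1.0]
opening: 0.256
finger_force: 40.0
```

```bash

python3 inch.py '[[0.2,0,0,2,0],[0.2,0,0,3,0],[0.2,0,0,3,0]]'
python3 inch.py '[[0.2,0,0,1,0],[0.2,0,0,1,0]]'
```

```text
t: 9.85
position: [577.2, 31.4, 11.2]
tcp_rot: [0.0, 0.084, 0.996, -0.0]
ft_force: [-0.5, 0.6, 1.3]
opening: 0.25
finger_force: 40.0
t: 10.02
position: [577.3, 31.3, 11.2]
tcp_rot: [0.0, 0.084, 0.996, -0.0]
ft_force: [-4.2, 1.0, 9.0]
opening: 0.254
finger_force: 40.0
```

```bash

python3 inch.py '[[0.4,0,0,0,0],[0.4,0,0,0,0],[0.4,0,0,0,0],[0.4,0,0,-20,0],[0.4,0,0,-60,0]]'
python3 inch.py '[[0.4,0,0,-40,0],[0.5,0,0,-70,0],[0.5,0,0,-70,0],[0.5,0,0,-70,0]]'
python3 -c "
from plan import *
plan((509,309.5,60,np.pi/2-.08),(509,309.5,2,None))"
```

```text
t: 10.43
position: [572.3, 31.9, 65.1]
tcp_rot: [-0.006, 0.084, 0.996, 0.0]
ft_force: [1.4, -0.2, 0.1]
opening: 0.402
finger_force: 0.0
t: 10.77
position: [578.6, 31.1, 142.2]
tcp_rot: [0.002, 0.084, 0.996, -0.0]
ft_force: [-0.8, 0.2, -0.4]
opening: 0.499
finger_force: 0.0
at [578.6  31.1 142.2] ang 1.403 t 10.8 op 0.499 f 0.0
[115.1 262.9  82.2] turn -0.088 rows 7.2
[ 0.  0. 58.] turn -0.0 rows 1.4
```

```bash

python3 inch.py '[[0.5,17,40,0,0],[0.5,80,180,0,-0.088],[0.5,80,180,0,-0.088],[0.5,80,180,0,-0.088],[0.5,80,180,0,-0.088]]'
python3 inch.py '[[0.5,28,80,30,0],[0.5,28,80,80,0],[0.5,28,80,80,0],[0.5,28,80,80,0]]'
python3 inch.py '[[0.5,0,0,0,0],[0.5,0,0,0,0]]' > /dev/null
python3 -c "
from plan import *
plan((509,309.5,2,np.pi/2-.08))"
```

```text
t: 11.18
position: [525.4, 224.7, 137.4]
tcp_rot: [-0.002, 0.039, 0.999, -0.0]
ft_force: [0.9, 0.5, 0.8]
opening: 0.5
finger_force: 0.0
t: 11.52
position: [498.4, 305.1, 50.5]
tcp_rot: [-0.008, 0.038, 0.999, -0.002]
ft_force: [-0.3, -0.7, -2.1]
opening: 0.496
finger_force: 0.0
at [506.8 303.4  59.7] ang 1.491 t 11.7 op 0.499 f 0.0
[-1.7  6.2 57.7] turn 0.0 rows 1.4
```

```bash

python3 inch.py '[[0.5,-2,6,20,0],[0.5,-2,6,40,0],[0.5,-2,6,50,0],[0.5,-2,6,50,0],[0.5,-2,6,50,0]]'
python3 inch.py '[[0.5,0,0,4,0],[0.5,0,0,6,0],[0.5,0,0,6,0]]'
```

```text
t: 12.1
position: [509.9, 309.3, 10.8]
tcp_rot: [0.0, 0.041, 0.999, 0.0]
ft_force: [-0.3, -0.5, -0.3]
opening: 0.501
finger_force: 0.0
t: 12.35
position: [509.5, 309.9, 4.4]
tcp_rot: [0.0, 0.04, 0.999, 0.0]
ft_force: [0.4, 0.7, -0.4]
opening: 0.499
finger_force: 0.0
```

```bash

python3 inch.py '[[0.15,0,0,0,0],[0.15,0,0,0,0],[0.15,0,0,0,0],[0.15,0,0,0,0],[0.15,0,0,0,0]]' 55
```

```text
t: 12.77
position: [509.2, 310.0, 4.2]
tcp_rot: [0.0, 0.04, 0.999, -0.0]
ft_force: [-1.2, 0.7, 1.3]
opening: 0.205
finger_force: 55.0
```

```bash

python3 inch.py '[[0.4,0,0,0,0],[0.4,0,0,0,0],[0.4,-4,0,0,0],[0.4,-4,0,0,0]]' >/dev/null
python3 inch.py '[[0.15,0,0,0,0],[0.15,0,0,0,0],[0.15,0,0,0,0],[0.15,0,0,0,0]]' 55
```

```text
t: 13.43
position: [513.2, 309.6, 3.9]
tcp_rot: [0.0, 0.04, 0.999, 0.0]
ft_force: [1.2, -0.9, -0.9]
opening: 0.236
finger_force: 51.4
```

```bash

python3 inch.py '[[0.4,0,0,0,0],[0.4,0,0,0,0],[0.4,-4,0,0,0],[0.4,-4,0,0,0]]' >/dev/null
python3 inch.py '[[0.15,0,0,0,0],[0.15,0,0,0,0],[0.15,0,0,0,0],[0.15,0,0,0,0],[0.15,0,0,0,0]]' 55
python3 - <<'E'
from h import *
p,d=viewer.camera('side');crop('side',p,165,140,265,190,8,'pics/s_d.png');np.savez('pics/sd.npz',p=p)
E
```

```text
t: 14.18
position: [517.2, 309.4, 4.0]
tcp_rot: [0.0, 0.04, 0.999, 0.0]
ft_force: [0.0, -0.4, -0.0]
opening: 0.28
finger_force: 51.5
```

View pics/s_d.png

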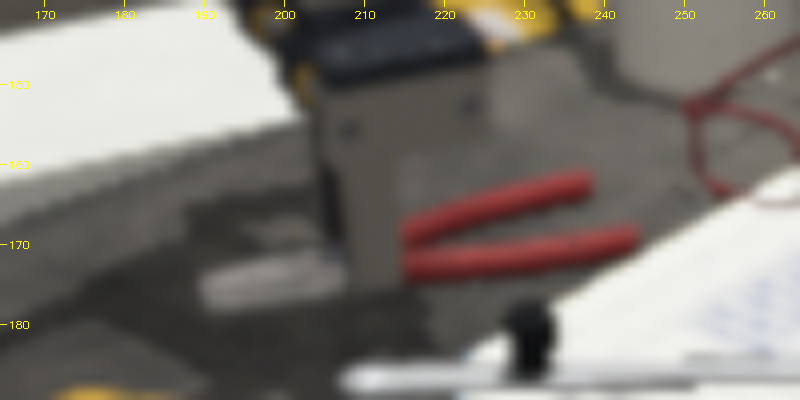

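The side view shows the finger bottom from (207.5,175) to (214.5,176), the jaw tip at (189.5,176), and handles starting right at the finger's edge. I'll compare with projections.

```bash
python3 - <<'E'
from h import *
a=-.08;ux=np.array([np.cos(a),np.sin(a),0]);uy=np.array([-np.sin(a),np.cos(a),0])
P=np.array([517.2,309.4,4])
for o in(-12.5,-22,-30): print(o,[proj('side',P+uy*o+ux*s)[0].round(1) for s in(-10,0,10)])
print('tcp+ tip at -53..-61',[proj('side',P+[0,0,3]-ux*k)[0].round(1) for k in(0,53,57,61,65)])
print('orig pivot',proj('side',[510,308.7,10])[0],proj('side',[455.5,312.6,8])[0])
E
```

```text
-12.5 [array([207.5, 175.7]), array([210.6, 175. ]), array([213.7, 174.4])]
-22 [array([208.4, 177. ]), array([211.5, 176.4]), array([214.6, 175.7])]
-30 [array([209.2, 178.1]), array([212.3, 177.5]), array([215.4, 176.8])]
tcp+ tip at -53..-61 [array([209.4, 172.5]), array([193. , 175.9]), array([191.7, 176.2]), array([190.5, 176.4]), array([189.2, 176.7])]
orig pivot [207.23795754 172.26196751] [190.32754637 176.42432334]
```

```bash

python3 inch.py '[[0.45,0,0,0,0],[0.45,0,0,0,0],[0.45,9,0,0,0],[0.45,9,0,0,0],[0.45,9,0,0,0]]' >/dev/null
python3 inch.py '[[0.12,0,0,0,0],[0.12,0,0,0,0],[0.12,0,0,0,0],[0.12,0,0,0,0],[0.12,0,0,0,0]]' 60
python3 inch.py '[[0.12,0,0,-10,0],[0.12,0,0,-30,0],[0.12,0,0,-30,0],[0.12,0,0,-30,0]]'
python3 - <<'E'
from plan import *
plan((*tw(-52,-2),70,A))
p,d=viewer.camera('side');crop('side',p,165,130,265,190,8,'pics/s_e.png')
E
```

```text
t: 15.07
position: [508.2, 310.2, 4.1]
tcp_rot: [0.0, 0.04, 0.999, 0.0]
ft_force: [0.2, 0.4, 1.0]
opening: 0.204
finger_force: 60.0
t: 15.4
position: [509.2, 310.4, 35.2]
tcp_rot: [0.001, 0.04, 0.999, 0.001]
ft_force: [-0.0, -0.2, -2.2]
opening: 0.205
finger_force: 60.0
at [509.2 310.4  35.2] ang 1.491 t 15.4 op 0.205 f 60.0
[ -85.3 -330.2  -34.8] turn 0.088 rows 8.2
```

View pics/s_e.png

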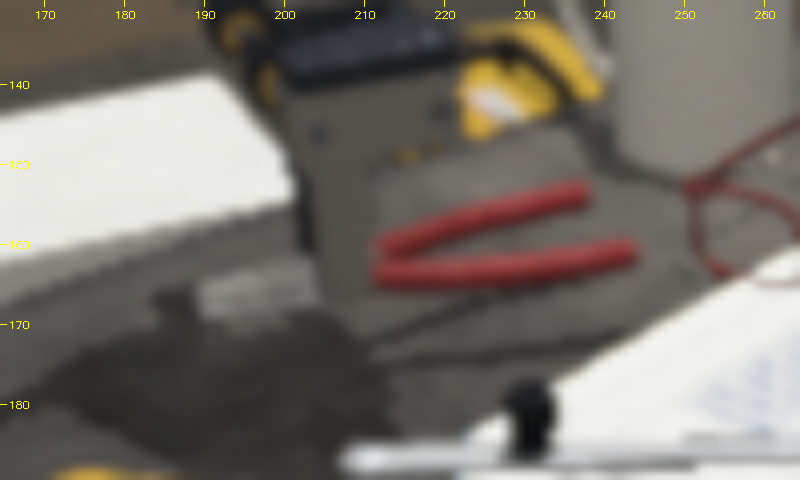

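The pliers are lifted roughly level, with the jaw tip at about (189.3,167) and handles at (238,153.5)/(244,160.5). I'll measure the jaw-tip offset from the TCP and go on to the tray.

```bash
python3 - <<'E'
from h import *
a=-.08;ux=np.array([np.cos(a),np.sin(a),0]);P=np.array([509.2,310.4,37.5])
print([(k,proj('side',P-ux*k)[0].round(1)) for k in(49,53,57)])
E
python3 inch.py '[[0.12,0,0,-40,0],[0.12,0,0,-65,0],[0.12,-10,-40,-65,0],[0.12,-20,-80,-65,0],[0.12,-20,-80,-65,0]]'
python3 inch.py '[[0.12,-40,-160,0,0.088],[0.12,-40,-160,0,0.088],[0.12,-40,-160,0,0.088],[0.12,-40,-160,0,0.088],[0.12,-40,-160,0,0.088]]'
python3 -c "
from plan import *
plan((*tw(-52,-2),90,A))"
```

```text
[(49, array([190.6, 167.4])), (53, array([189.3, 167.6])), (57, array([188.1, 167.9]))]
t: 15.87
position: [522.5, 223.1, 98.2]
tcp_rot: [-0.0, 0.042, 0.999, -0.002]
ft_force: [-0.6, 0.4, -2.7]
opening: 0.207
finger_force: 60.0
t: 16.28
position: [549.4, 59.6, 98.0]
tcp_rot: [-0.0, 0.087, 0.996, -0.001]
ft_force: [0.6, -0.7, -1.8]
opening: 0.205
finger_force: 60.0
at [549.4  59.6  98. ] ang 1.397 t 16.3 op 0.205 f 60.0
[-33.  -80.7   8. ] turn -0.006 rows 2.1
```

```bash

python3 inch.py '[[0.12,-33,-40,0,0],[0.12,-33,-79,10,0],[0.12,-33,-79,30,0],[0.12,-33,-79,30,0],[0.12,-33,-79,30,0]]' 
python3 inch.py '[[0.12,0,0,0,0],[0.12,0,0,0,0]]' >/dev/null
python3 - <<'E'
from plan import *
plan((*tw(-52,-1),18.5,A))
P=r.get_state()['position'];a=yaw;ux=np.array([np.cos(a),np.sin(a),0]);Q=P+[0,0,2.5]
print('pred tip',proj('side',Q-ux*53)[0],'handle end',[proj('side',Q+ux*110+np.array([-np.sin(a),np.cos(a),0])*k)[0] for k in(28,-28)])
p,d=viewer.camera('side');h=cv2.cvtColor(p,cv2.COLOR_RGB2HSV)
m=cv2.inRange(h,(0,110,50),(8,255,255))|cv2.inRange(h,(172,110,50),(180,255,255))
k,l,st,ce=cv2.connectedComponentsWithStats(m)
for i in range(1,k):
    if st[i,4]>20 and 150<ce[i][1]<240 and ce[i][0]>200:
        q=np.argwhere(l==i)[:,::-1];print(st[i],'right',q[q[:,0].argmax()],'left',q[q[:,0].argmin()])
E
```

```text
t: 16.7
position: [566.0, -16.6, 66.7]
tcp_rot: [-0.003, 0.084, 0.996, 0.001]
ft_force: [-0.5, -0.0, -1.0]
opening: 0.199
finger_force: 60.0
at [568.5 -16.1  69.6] ang 1.405 t 16.9 op 0.203 f 60.0
[-1.  -8.5 51.1] turn 0.002 rows 1.2
pred tip [253.07103276 201.57170895] handle end [array([309.18593982, 185.29862905]), array([317.90049674, 195.64657762])]
[281 185  39  16 258] right [319 194] left [281 192]
```

```bash

python3 inch.py '[[0.12,-1,-8,0,0],[0.12,-1,-8,20,0],[0.12,-1,-8,30,0],[0.12,-1,-8,30,0],[0.12,-1,-8,30,0]]' 
python3 inch.py '[[0.12,0,0,3,0],[0.12,0,0,6,0],[0.12,0,0,8,0],[0.12,0,0,8,0]]'
python3 -c "
from plan import *
plan((*tw(-52,-1),19,A))"
```

```text
t: 17.33
position: [567.0, -25.1, 38.3]
tcp_rot: [-0.001, 0.084, 0.996, 0.0]
ft_force: [0.2, -0.6, -1.3]
opening: 0.203
finger_force: 60.0
t: 17.67
position: [567.6, -25.3, 30.7]
tcp_rot: [-0.0, 0.084, 0.996, 0.0]
ft_force: [0.0, 0.2, -2.2]
opening: 0.206
finger_force: 60.0
at [567.6 -25.3  30.7] ang 1.403 t 17.7 op 0.206 f 60.0
[-0.4  0.8 11.7] turn 0.0 rows 0.3
```

```bash

python3 inch.py '[[0.12,0,0.5,2,0],[0.12,0,0.5,4,0],[0.12,0,0.5,5,0],[0.12,0,0.5,5,0]]'
python3 inch.py '[[0.12,0,0,2,0],[0.12,0,0,4,0],[0.12,0,0,4,0]]'
python3 inch.py '[[0.12,0,0,1,0],[0.12,0,0,2,0],[0.12,0,0,2,0]]'
```

```text
t: 18.0
position: [567.6, -24.9, 25.6]
tcp_rot: [-0.0, 0.084, 0.996, 0.0]
ft_force: [-0.7, -0.1, -1.8]
opening: 0.205
finger_force: 60.0
t: 18.25
position: [567.6, -24.9, 21.5]
tcp_rot: [-0.0, 0.084, 0.996, 0.0]
ft_force: [-0.5, 0.4, -2.1]
opening: 0.199
finger_force: 60.0
t: 18.5
position: [567.9, -24.9, 19.8]
tcp_rot: [0.0, 0.084, 0.996, -0.0]
ft_force: [0.2, -0.3, -1.5]
opening: 0.206
finger_force: 60.0
```

```bash

python3 inch.py '[[0.12,0,0,1,0],[0.12,0,0,1.5,0],[0.12,0,0,1.5,0]]'
python3 inch.py '[[0.38,0,0,0,0],[0.38,0,0,0,0],[0.38,0,0,0,0],[0.38,0,0,-15,0],[0.38,0,0,-40,0]]'
python3 inch.py '[[0.38,0,0,-40,0],[0.3,0,0,-120,0],[0.0,0,0,-120,0],[0.0,0,0,-120,0],[0.0,0,0,-120,0]]'
python3 - <<'E'
from plan import *
plan((520,141,130,None))
for n in('top','side'):
    p,d=viewer.camera(n);np.savez('pics/%s_f.npz'%n,p=p,d=d)
E
```

```text
t: 18.75
position: [568.1, -25.0, 18.7]
tcp_rot: [0.0, 0.084, 0.996, -0.0]
ft_force: [-1.8, -0.3, 1.1]
opening: 0.202
finger_force: 60.0
t: 19.17
position: [565.3, -24.4, 56.0]
tcp_rot: [-0.003, 0.084, 0.996, 0.001]
ft_force: [-1.0, -0.4, -0.1]
opening: 0.378
finger_force: 0.0
t: 19.58
position: [569.9, -25.5, 181.7]
tcp_rot: [0.003, 0.084, 0.996, -0.001]
ft_force: [-0.8, 0.7, -0.2]
opening: 0.114
finger_force: 0.0
at [569.9 -25.5 181.7] ang 1.403 t 19.6 op 0.114 f 0.0
[ 77.  155.8  51.7] turn -0.0 rows 4.3
```

```bash
python3 - <<'E'
from loc import *
pts={'long grip':(-52,56,29.5),'long hend':(-100,56,29.5),'long h':(-25,56,29.5),'long shaft':(60,56,20.5),'long tip':(105,56,20.5),'pl jaw':(-90,0,28),'pl piv':(-52,0,28),'pl hL':(30,24,28),'pl hR':(30,-24,28),'pl eL':(55,26,28),'pl eR':(55,-26,28),'sh grip':(-52,-56,29.5),'sh hend':(-95,-56,29.5),'sh h':(-20,-56,29.5),'sh shaft':(40,-56,20.5),'sh tip':(68,-56,20.5),'insert':(80,-90,29)}
for k,(x,y,z) in pts.items():
    W=np.r_[tw(x,y),z];o=[]
    for n in('side','top'):
        f=np.load(f'pics/{n}_f.npz');u,v=proj(n,W)[0].round().astype(int)
        d=np.median(f['d'][v-1:v+2,u-1:u+2]);q,g=ray(n,u,v);o.append((q+g*d)[2].round(1));o.append(tuple(np.median(f['p'][v-1:v+2,u-1:u+2],(0,1)).astype(int).tolist()))
    print(k,o)
E
```

```text
long grip [np.float64(29.2), (43, 100, 160), np.float64(27.7), (52, 95, 147)]
long hend [np.float64(27.1), (48, 82, 123), np.float64(26.0), (50, 77, 103)]
long h [np.float64(27.0), (52, 100, 149), np.float64(312.0), (53, 56, 55)]
long shaft [np.float64(30.6), (127, 129, 133), np.float64(541.7), (209, 211, 196)]
long tip [np.float64(29.5), (133, 136, 140), np.float64(541.5), (204, 202, 183)]
pl jaw [np.float64(26.5), (145, 142, 137), np.float64(25.0), (108, 107, 99)]
pl piv [np.float64(29.5), (130, 131, 137), np.float64(30.5), (128, 127, 125)]
pl hL [np.float64(28.2), (128, 69, 69), np.float64(533.6), (183, 181, 164)]
pl hR [np.float64(27.9), (126, 61, 60), np.float64(535.2), (187, 186, 168)]
pl eL [np.float64(24.7), (118, 68, 69), np.float64(542.9), (210, 212, 198)]
pl eR [np.float64(18.0), (85, 41, 43), np.float64(542.0), (210, 214, 208)]
sh grip [np.float64(28.8), (160, 129, 54), np.float64(528.3), (168, 166, 145)]
sh hend [np.float64(27.4), (123, 102, 52), np.float64(558.6), (128, 127, 114)]
sh h [np.float64(19.2), (130, 112, 69), np.float64(521.5), (80, 74, 67)]
sh shaft [np.float64(29.6), (131, 134, 139), np.float64(539.1), (192, 192, 173)]
sh tip [np.float64(30.5), (132, 134, 139), np.float64(544.5), (199, 201, 197)]
insert [np.float64(28.9), (143, 146, 151), np.float64(547.4), (192, 192, 177)]
```

```bash
python3 - <<'E'
from plan import *
tt=lambda w:(R.T@(np.array(w)[:2]-T)).round(1)
pv=tri((238.8,142),(290,181.5));kn=tri((215.2,186.5),(231,180))
print('pivot',pv[0].round(1),tt(pv[0]),atz('top',238.8,142,42).round(1),atz('side',290,181.5,42).round(1));print('knob',kn[0].round(1),tt(kn[0]))
k=atz('top',215.2,186.5,62)[:2];tip=atz('top',208,204,38)[:2]
d=k-tip;print('bar ang',np.arctan2(d[1],d[0])-yaw,tt(k),tt(tip),'pivot est',tt(k+165*d/np.linalg.norm(d)))
P=k+165*d/np.linalg.norm(d);print(np.linalg.norm(pv[0][:2]-kn[0][:2]),P)
catch=atz('top',303.5,153,40);print('catch',tt(catch))
print(r.get_state()['joint_positions'])
E
```

```text
pivot [667.7  68.8  50.4] [ 30.6 107.8] [669.4  69.3  42. ] [675.6  81.7  42. ]
knob [520.  140.9  60.8] [-127.   154.1]
bar ang -0.2534751693494057 [-127.7  154. ] [-185.4  169. ] pivot est [ 32.  112.7]
164.30511382879513 [669.93327196  73.41042792]
catch [  34.5 -106.6]
[-2.56457784e-01  1.71327444e-01  1.65757439e+00 -1.22818188e-05
  1.31430676e+00 -1.65938661e+00]
```

```bash
python3 - <<'E'
from plan import *
plan((*tw(-127.5,153),110,A-.25),(*tw(-127.5,153),47,None))
E
```

```text
at [567.2 -24.8 177.3] ang 1.403 t 19.7 op 0.023 f 0.0
[ 74.7 154.3  67.3] turn 0.25 rows 4.4
[ 0.  0. 63.] turn -0.0 rows 1.5
```

```bash

python3 inch.py '[[0.45,75,154,0,0.25],[0.45,75,154,0,0.25],[0.45,75,154,0,0.25],[0.45,75,154,30,0.25],[0.45,75,154,60,0.25]]'
python3 inch.py '[[0.45,0,0,0,0],[0.45,0,0,0,0],[0.45,0,0,0,0]]' > /dev/null
python3 -c "
from plan import *
plan((*tw(-127.5,153),47,A-.25))"
```

```text
t: 20.1
position: [520.4, 143.3, 120.0]
tcp_rot: [0.003, 0.206, 0.979, 0.001]
ft_force: [1.3, 0.7, -0.6]
opening: 0.369
finger_force: 0.0
at [519.8 138.6 118.4] ang 1.153 t 20.4 op 0.453 f 0.0
[ 0.9  1.  71.4] turn -0.0 rows 1.7
```

```bash

python3 inch.py '[[0.45,1,1,20,0],[0.45,1,1,40,0],[0.45,1,1,60,0],[0.45,1,1,71,0],[0.45,1,1,71,0]]'
python3 inch.py '[[0.3,0,0,0,0],[0.3,0,0,0,0],[0.3,0,0,0,0]]' 5
python3 - <<'E'
from plan import *
th=np.array([.05,.35,.65,.95,1.25,1.6])
plan(*[(*tw(32-165*np.cos(t),111-165*np.sin(t)),47,A+min(t,1.25)) for t in th])
E
```

```text
t: 20.77
position: [518.6, 139.5, 46.3]
tcp_rot: [-0.001, 0.208, 0.978, -0.0]
ft_force: [-0.5, -0.6, 0.1]
opening: 0.449
finger_force: 0.0
t: 21.02
position: [520.7, 140.6, 49.2]
tcp_rot: [0.001, 0.208, 0.978, 0.0]
ft_force: [0.6, 0.1, 0.2]
opening: 0.302
finger_force: 0.0
at [520.7 140.6  49.2] ang 1.153 t 21.0 op 0.302 f 0.0
[ -6.4 -51.1   2.2] turn -0.3 rows 2.4
[ -7.4 -48.8  -0. ] turn -0.3 rows 2.4
[ -7.4 -48.8  -0. ] turn -0.3 rows 2.4
[ -7.4 -48.8  -0. ] turn -0.3 rows 2.4
[ -7.4 -48.8  -0. ] turn -0.3 rows 2.4
[-10.  -56.6  -0. ] turn -0.0 rows 1.4
```

```bash

python3 inch.py '[[0.3,-1,-17,1,-0.1],[0.3,-3,-34,1,-0.2],[0.3,-6.5,-51,1,-0.3],[0.3,-6.5,-51,1,-0.3]]'
python3 inch.py '[[0.3,-1,-16,0,-0.1],[0.3,-3,-33,0,-0.2],[0.3,-7.4,-49,0,-0.3],[0.3,-7.4,-49,0,-0.3]]'
python3 - <<'E'
from plan import *
th=np.array([.65,.95,1.25,1.6])
plan(*[(*tw(32-165*np.cos(t),111-165*np.sin(t)),47,A+min(t,1.25)) for t in th])
E
```

```text
t: 21.35
position: [504.9, 89.5, 47.6]
tcp_rot: [0.001, 0.058, 0.998, -0.0]
ft_force: [0.8, 0.7, 0.1]
opening: 0.297
finger_force: 0.0
t: 21.68
position: [507.4, 40.3, 47.6]
tcp_rot: [0.001, -0.09, 0.996, -0.001]
ft_force: [-0.1, 0.5, -0.1]
opening: 0.298
finger_force: 0.0
at [507.4  40.3  47.6] ang 1.752 t 21.7 op 0.298 f 0.0
[ -7.6 -47.1   0.6] turn -0.301 rows 2.4
[ -7.4 -48.8  -0. ] turn -0.3 rows 2.4
[ -7.4 -48.8  -0. ] turn -0.3 rows 2.4
[-10.  -56.6  -0. ] turn -0.0 rows 1.4
```

```bash

python3 inch.py '[[0.1,0,0,0,0],[0.1,0,0,0,0],[0.1,0,0,0,0]]' 3
python3 inch.py '[[0.3,-1,-16,0,-0.1],[0.3,-3,-32,0,-0.2],[0.3,-7.5,-48,0,-0.3],[0.3,-7.5,-48,0,-0.3]]'
python3 inch.py '[[0.3,-1,-16,0,-0.1],[0.3,-3,-33,0,-0.2],[0.3,-7.4,-49,0,-0.3],[0.3,-7.4,-49,0,-0.3]]'
python3 - <<'E'
from plan import *
th=np.array([1.25,1.6])
plan(*[(*tw(32-165*np.cos(t),111-165*np.sin(t)),47,A+min(t,1.25)) for t in th])
E
```

```text
t: 21.93
position: [506.5, 42.7, 47.0]
tcp_rot: [0.001, -0.09, 0.996, -0.0]
ft_force: [0.3, -0.7, 1.9]
opening: 0.213
finger_force: 3.0
t: 22.27
position: [523.2, -5.0, 46.8]
tcp_rot: [0.001, -0.239, 0.971, -0.001]
ft_force: [0.0, 0.2, -1.0]
opening: 0.299
finger_force: 0.0
t: 22.6
position: [552.8, -44.5, 46.8]
tcp_rot: [0.001, -0.38, 0.925, -0.001]
ft_force: [0.5, -0.5, 0.3]
opening: 0.298
finger_force: 0.0
at [552.8 -44.5  46.8] ang 2.351 t 22.6 op 0.298 f 0.0
[ -7.3 -48.5  -0.2] turn -0.302 rows 2.4
[-10.  -56.6  -0. ] turn -0.0 rows 1.4
```

```bash

python3 inch.py '[[0.3,-1,-16,0,-0.1],[0.3,-3,-33,0,-0.2],[0.3,-7.4,-49,0,-0.3],[0.3,-7.4,-49,0,-0.3]]'
python3 inch.py '[[0.3,-1,-16,0,0],[0.3,-5,-33,0,0],[0.3,-8,-47,0,0],[0.3,-8,-47,0,0]]'
python3 inch.py '[[0.3,-2,-5,0,0],[0.3,-2,-8,0,0],[0.3,-2,-8,0,0]]'
python3 - <<'E'
from plan import *
plan((*tw(32-165*np.cos(1.6),111-165*np.sin(1.6)),47,None))
S=r.get_state();print(S['ft_force'],(R.T@(S['position'][:2]-T)))
E
```

```text
t: 22.93
position: [592.5, -73.3, 46.7]
tcp_rot: [0.001, -0.514, 0.858, -0.001]
ft_force: [-0.1, -0.0, 0.3]
opening: 0.298
finger_force: 0.0
t: 23.27
position: [637.3, -87.4, 46.6]
tcp_rot: [0.0, -0.513, 0.859, -0.0]
ft_force: [-0.2, -0.1, 0.0]
opening: 0.296
finger_force: 0.0
t: 23.52
position: [643.9, -89.6, 46.3]
tcp_rot: [-0.0, -0.515, 0.857, 0.0]
ft_force: [0.4, -0.3, 0.3]
opening: 0.303
finger_force: 0.2
at [643.9 -89.6  46.3] ang 2.652 t 23.5 op 0.303 f 0.2
[ 0.4 -3.5 -0.7] turn 0.0 rows 0.1
[ 0.40867608 -0.33933047  0.29142672] [ 33.59749706 -52.39970721]
```

```bash

python3 inch.py '[[0.3,-1,-3,0,0],[0.3,-1,-3,0,0]]' | grep -E 'pos|ft_|finger_'
python3 inch.py '[[0.3,-0.6,-2,0,0],[0.3,-0.6,-2,0,0]]'| grep -E 'pos|ft_|finger_'
python3 inch.py '[[0.3,-0.6,-2,0,0],[0.3,-0.6,-2,0,0]]'| grep -E 'pos|ft_|finger_'
```

```text
position: [645.5, -90.2, 45.9]
ft_force: [-6.6, 0.7, 4.3]
finger_force: 3.0
position: [647.2, -90.9, 45.8]
ft_force: [-6.5, 0.4, 2.6]
finger_force: 3.0
position: [649.0, -91.4, 45.6]
ft_force: [-6.4, -0.2, 3.2]
finger_force: 3.0
```

```bash

python3 inch.py '[[0.45,0,0,0,0],[0.45,0,0,0,0],[0.45,1.5,5,0,0],[0.45,1.5,5,0,0],[0.45,1.5,5,-20,0]]'
python3 inch.py '[[0.45,0,0,-40,0],[0.45,0,0,-80,0],[0.45,0,0,-120,0],[0.45,0,0,-150,0],[0.45,0,0,-150,0]]'
python3 inch.py '[[0.45,80,120,-40,0],[0.45,80,120,-40,0],[0.45,80,120,-40,0],[0.45,80,120,-40,0],[0.45,80,120,-40,0]]'
python3 - <<'E'
from loc import *
p,d=viewer.camera('side')
h=cv2.cvtColor(p,cv2.COLOR_RGB2HSV)
# expected knob side view for several bar angles; darkness there
for t in(1.35,1.4,1.45,1.5,1.54,1.571,1.6):
    W=np.r_[tw(32-165*np.cos(t),112-165*np.sin(t)),53];u,v=proj('side',W)[0];ui,vi=int(round(u)),int(round(v));print(t,u.round(1),v.round(1),p[vi-1:vi+2,ui-1:ui+2].mean().round())
u,v=proj('side',np.r_[tw(32,-53),53])[0].astype(int)
g=p[v-22:v+22,u-22:u+22].max(2);k,l,st,ce=cv2.connectedComponentsWithStats((g<45).astype(np.uint8))
for i in range(1,k):
    if st[i,4]>20:
        cu=ce[i]+[u-22,v-22];print(st[i],cu,R.T@(atz('side',*cu,53)[:2]-T))
W=np.r_[tw(-52,0),28]
pts={'long':(-52,56,29.5),'long hend':(-95,56,29.5),'pl hL':(30,24,28),'pl jaw':(-90,0,28),'pl piv':(-52,0,28),'sh':(-52,-56,29.5),'sh hend':(-92,-56,29.5)}
for k,(x,y,z) in pts.items():
    u,v=proj('side',np.r_[tw(x,y),z])[0].round().astype(int);dd=np.median(d[v-1:v+2,u-1:u+2]);q,gg=ray('side',u,v);print(k,(q+gg*dd)[2].round(1),p[v,u])
E
```

```text
t: 24.43
position: [643.4, -89.6, 62.5]
tcp_rot: [-0.002, -0.515, 0.857, 0.003]
ft_force: [-1.0, 0.1, -0.5]
opening: 0.449
finger_force: 0.0
t: 24.85
position: [650.7, -91.9, 226.3]
tcp_rot: [0.005, -0.515, 0.857, -0.006]
ft_force: [0.4, -1.1, 0.4]
opening: 0.449
finger_force: 0.0
t: 25.27
position: [509.5, -82.3, 257.4]
tcp_rot: [-0.009, -0.5, 0.866, -0.009]
ft_force: [-0.3, -0.6, -0.3]
opening: 0.451
finger_force: 0.0
1.35 299.4 212.2 47.0
1.4 302.7 212.0 38.0
1.45 306.0 211.6 90.0
1.5 309.2 211.2 138.0
1.54 311.7 210.7 24.0
1.571 313.6 210.4 22.0
1.6 315.4 210.0 22.0
[20 18  8 10 55] [313.85454545 210.2       ] [ 32.86741486 -52.39625734]
[ 6 20  9  5 27] [301.11111111 210.37037037] [  2.89071035 -42.59745877]
long 29.2 [ 39 100 160]
long hend 27.0 [ 57  97 141]
pl hL 40.6 [169 168 169]
pl jaw 27.1 [215 210 203]
pl piv 29.9 [135 136 143]
sh 27.9 [158 128  53]
sh hend 27.7 [163 135  68]
```

Knob found at (313.9,210.2), which is tray (32.9,-52.4), the stop position, and the tools are still flush. Handing in.

```bash
python3 inch.py '[[0.45,0,0,0,0],[0.45,0,0,0,0],[0.45,0,0,0,0]]' >/dev/null; python3 -c "
from cell import r, viewer, workorder
print(workorder.close_job())"
```

```text
the job is handed in; nothing more can be done
None
```

I handed the job in at about 26 s. By my last camera check, all three tools lie flush in their own pockets and the keeper bar stands against its stop. The arm never went near the tape measure, padlock or keys, though I didn't re-measure them, and no verdict came back.

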